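# Find the release notch of a curing pot's lid by feel and swing the lid aside

## Task

The curing pot has been vented and can be opened. A release key lies sunk in a notch somewhere in the black grip ring round the lid, on the side away from the lid's arm and black on black: feel along the ring with a fingertip until you find the notch, press the key right down inside it and let go, so that the lid springs up. Then push the lid by its edge away from you and round to the left on its post, all the way to its stop, so that the pot stands open; leave the denture in the pot and the things round it where they are.

Things in the scene. Friction and masses are not known exactly. Their poses are not given: they have to be found in the camera images.
- pot_axis (a point): Centre of the curing pot's mouth, 88 mm above the bench, at its steel flange (156 mm across). White round pot 140 mm across, bolted down. z up; +y points to the post that carries the lid; -x is the pot's front, turned some 30 to 55 degrees to the robot's right. Gauge and red vent lever on the front reach 65 mm over the bench and 100 mm from the axis.
- post_axis (a point): On the axis of the upright post on which the lid swings, 102 mm from the pot's axis in its +y direction, 88 mm above the bench. A sleeve 30 mm thick on it carries the lid's arm, a flat bar 24 mm wide from the post to the lid's centre. Post, arm and hub stay below 145 mm over the bench.
- lid_centre (a point): Centre of the round lid, 164 mm across, at the level of its grip ring's top: 113 mm above the bench with the lid down, 127 mm sprung up. Moves with the lid's arm, axes at first parallel to pot_axis. The black grip ring spans radius 56 to 82 mm, flat on top, 24 mm thick; the metal cover inside it lies 2 to 7 mm lower. The lid turns only stiffly in its arm (15 N at the edge).
- search_front (a point): Point on the ring's top straight in front of lid_centre (pot's -x), 76 mm from it; moves with the lid's arm. The one notch is cut through the ring from the top and the outside, 37 mm wide at radius 58 mm, 52 mm wide at the outside. Closed fingers laid radially, their middle at radius 76 mm and overhanging the outside, fit in. Only there does a fingertip sink below the ring's top.
- search_from (a point): Point over the ring, 76 mm from lid_centre, at the level of its top, 44 degrees from the arm: one end of the arc in which the notch's middle lies (in pot_axis's axes 134 degrees from +x, anticlockwise from above). The notch's place on the arc is not given: feel for it. Moves with the lid's arm.
- search_to (a point): The other end of that arc, 252 degrees from +x: from search_from past search_front and 72 degrees beyond. 76 mm from lid_centre, level with the ring's top; moves with the lid's arm. The key is the floor of the notch: a black plate from radius 59 to 78 mm, nearly as wide as the notch, its top 8 mm below the ring's top.
- key (a joint): Travel of the release key straight down in the notch, m: 0 up, 0.008 fully down. Its spring takes 2.5 N to start, 4.5 N fully down. From about 0.005 on it draws a steel hook from beneath the pot's flange and the lid is free; it springs back when let go.
- lid_lift (a joint): Height of the lid above its closed place, m: 0 closed, 0.014 sprung up. Once the hook is free the lid's spring raises it with 5 to 11 N, as the finger in the notch gives way upwards. Below about 0.009 the lid's plug still stands in the pot's mouth and it cannot swing.
- lid_swing (a joint): Swing of the lid about the post, rad: 0 over the pot, growing anticlockwise from above (the lid leaves towards +x of pot_axis, then round behind the post) up to a stop at 1.75, where the mouth is open. Takes about 2 N at the lid's front edge and stays where it is left. Keep the hand clear of the window blind, which hangs 0.69 m ahead of the robot from 120 mm up.
- denture: Set of red and ivory trial teeth on a white plaster base, 62 x 61 x 26 mm, loose on the floor of the pot under the lid; origin at the centre of its underside. Not to be touched.
- powder_can: White round can with blue print, 63 mm across, 118 mm tall, standing to the right of the pot; origin at the centre of its underside. Not to be moved.
- resin_bottle: Pink bottle with a white cap, 45 x 52 x 127 mm, standing to the right of the pot; origin at the centre of its underside. Not to be moved.
- tweezers: Steel tweezers 128 mm long, 9 mm high, lying well to the right of the pot; origin at the centre of the underside. Not to be moved.
- plaster_model: Green plaster jaw model 64 x 63 x 26 mm, lying to the left of the pot; origin at the centre of its underside. Not to be moved.

How it is judged:
By the outcome, as a careful person would: the job done as asked, in the order asked, and still so for the second after the job is handed in, with the robot touching nothing.
It also fails if it takes over 67 s, if anything falls off the work surface, if the arm or the gripper's body presses on something with over 40 N, if the wrist force passes 120 N, or if a joint passes its speed limit or range.

## Robot

A 6-joint arm with a two-finger parallel gripper is mounted at the origin on a cart in front of the work surface, level with it; the furniture and walls round the work are solid. World frame = base frame: x ahead of the robot, y to its left, z up, the work surface at z = 0. Lengths are in mm, angles in rad, forces in N, time in s.
With the tool pointing down it reaches from about 350 to 975 mm from the base axis. Payload 7.1 kg.
Tool frame: the origin (TCP) lies at the very end of the fingers, on their centre line; the grasp point (between the pads) lies 19 mm behind it; z points along the fingers, y is the line along which they close (so a half turn about z gives the same grasp; the last joint's range is limited). The gripper opens to 88 mm and grips with 3 to 60 N. Pads are 20 mm wide; open, the fingers measure 115 mm over their backs; the gripper's body (75 mm by 178 mm) begins 61 mm behind the grasp point.
Start: joints at [1.179, 0.423, 1.63, -0, 1.089, -0.019], TCP at [227.608, 582.065, 222.675] pointing down, gripper open.
Joint ranges: [-3, 3], [-0.9, 2.11], [0.09, 2.58], [-1.31, 4.45], [0.11, 2.69], [-2.54, 2.54]. Speed limits (rad/s): [2.39, 2.39, 3.01, 3.14, 3.14, 3.14].

## Interface

Orientations are given as a rotation vector (axis times angle).
In Python, from workcell import * gives the robot as it stands.
- The arm moves only by the tool step_arm, never from a script. Its argument "deltas" is a list of rows, each a list of 3 entries, a list of its own where there are three numbers: the shift along the tool's x, y, z in units of 300 mm (1.0 is 300 mm), then the turn, a rotation vector about the tool's x, y, z in units of 1.5 rad (1.0 is 1.5 rad), then the gripper command: -1 is shut, 1 is fully open, values between are in proportion. In form: [[[dx, dy, dz], [rx, ry, rz], gripper], ...]. A call has 1 to 20 rows; each row is the pose to reach, as a shift and turn from the pose commanded when the call began, along the tool's axes at that moment; what a row does not reach only later rows make up. A row lasts 1/12 s, in which the tool goes at most 41.7 mm and 7.16 degrees, less where a joint would pass 70% of its speed; a pose out of reach is approached as far as the arm can. A call with a number of a shift or a turn outside -1 to 1 is refused whole. A call with a gripper value outside its range is refused whole. The fingers move at their own pace and stop on an object; the grip force is fixed at half the most. Time passes only in rows, so rows that repeat a pose let the fingers close. It gives the time, the measured TCP pose, the force, the opening and the grip force at its end, in the units of the state.
- get_obs(): the state, without advancing time (a new reading comes with each control period).
- get_image(name): name is "scene" or "top"; returns a dict with "pixels" (400x640x3 uint8, red, green, blue), "fx", "fy", "cx", "cy" (pixels), "T" (4x4, takes a point from camera to world coordinates). Camera axes: x right, y down, z forward; pixel columns grow to the right and rows downward; lengths in mm; the calibration is good to about 2 mm. A picture is of the moment at which its call begins. There is no depth.
- close_job(): hands the job in; it is judged then, once.
The state is a dict: "t": time; "qpos": joint angles; "qvel": joint speeds; "joint_torque": joint torques, N m; "ee_pos": TCP position; "orientation": TCP orientation; "ft_force": force on the tool from outside, world axes, zero at the start; "moment": the same for the moment, N m; "width": finger opening in mm; "grasp_force": force on a finger pad.
Only numpy, scipy, OpenCV 4.12 (cv2) and the standard library are available. Lean on these libraries where they do the work, as an engineer would, in place of code of your own. Each camera call takes 0.05 s, during which the arm holds its last target. There are 200 camera calls.

## Working session

There is one attempt and no reset: what is moved stays moved. The work goes in short steps, Python scripts to look and compute and a tool call to move; the robot and the scene stay as the last step left them, time stands still between calls to the robot, and variables do not carry over. Pictures are saved under pics/ and viewed, at most 10 in all, crops included, and the job is handed in when it is done.

Besides the shell and the picture viewer there is one more tool, called after "Request:" in YAML: its name, and indented under it one key for each argument. step_arm: Moves the arm, as the interface text tells. Its arguments: {"type":"object","properties":{"deltas":{"type":"array","items":{"type":"array"}}},"required":["deltas"]}

```bash
mkdir -p pics; python3 - <<'E'
from workcell import *
import cv2
o=get_obs();print({k:o[k] for k in('t','ee_pos','orientation','ft_force','width')})
for n in("top","scene"):
    d=get_image(n);cv2.imwrite(f"pics/{n}0.png",cv2.cvtColor(d["pixels"],cv2.COLOR_RGB2BGR));print(n,d["fx"],d["cx"],d["cy"],d["T"])
E
```

```text
{'t': 0.0, 'ee_pos': array([227.41973743, 581.55529498, 221.91713891]), 'orientation': array([-5.82138911e-01, -3.08686420e+00,  2.36490602e-03]), 'ft_force': array([-0.08761832, -0.86314384, -0.21172073]), 'width': 87.80285218781401}
top 459.43736052821885 317.69899975942997 204.39793525679352 [[-2.72668867e-02 -9.97222295e-01  6.93124165e-02  4.17924150e+02]
 [-9.99536028e-01  2.81402796e-02  1.16556116e-02  3.80606554e+00]
 [-1.35737065e-02 -6.89624453e-02 -9.97526910e-01  1.48335521e+03]
 [ 0.00000000e+00  0.00000000e+00  0.00000000e+00  1.00000000e+00]]
scene 404.2228022214513 314.7698525261809 204.2691926555622 [[ 5.29226666e-01 -6.13256278e-01  5.86375199e-01 -1.61017205e+02]
 [-8.48332210e-01 -3.69522864e-01  3.79190340e-01 -4.33408266e+02]
 [-1.58618141e-02 -6.98118608e-01 -7.15806407e-01  9.14412811e+02]
 [ 0.00000000e+00  0.00000000e+00  0.00000000e+00  1.00000000e+00]]
```

View pics/top0.png

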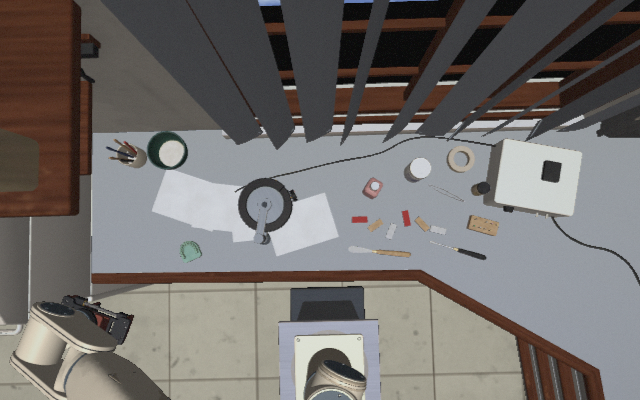

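View pics/scene0.png

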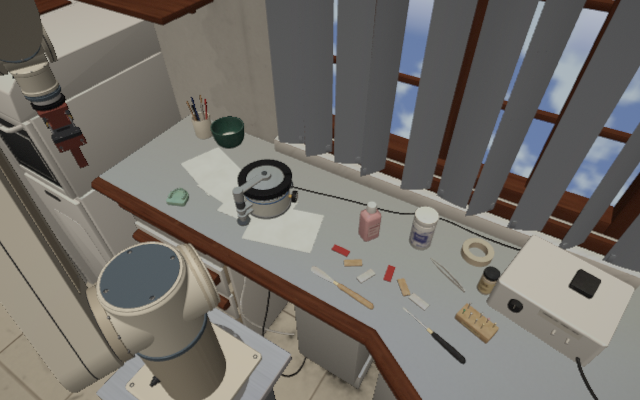

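```bash
python3 - <<'E'
import cv2
a=cv2.imread("pics/top0.png")[165:260,160:320];cv2.imwrite("pics/c0.png",cv2.resize(a,None,fx=5,fy=5,interpolation=cv2.INTER_CUBIC))
b=cv2.imread("pics/scene0.png")[145:235,210:320];b=cv2.convertScaleAbs(b,alpha=1.3,beta=20);cv2.imwrite("pics/c1.png",cv2.resize(b,None,fx=6,fy=6,interpolation=cv2.INTER_CUBIC))
E
```

```text
(no output)
```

View pics/c0.png

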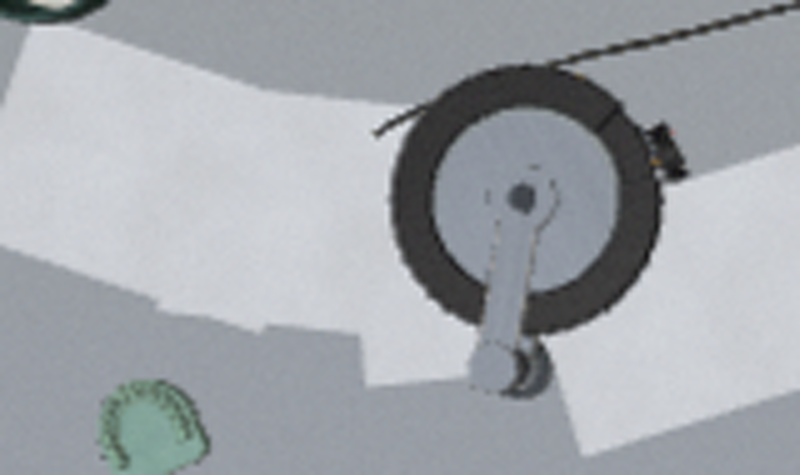

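View pics/c1.png

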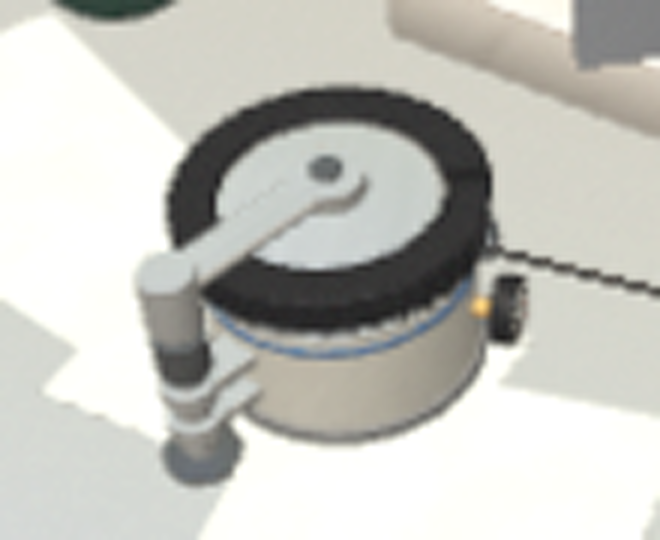

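```bash
cat > h.py <<'E'
import numpy as np,cv2
from workcell import *
def p2w(d,u,v,z):
    r=d["T"][:3,:3]@[(u-d["cx"])/d["fx"],(v-d["cy"])/d["fy"],1];c=d["T"][:3,3];return c+r*(z-c[2])/r[2]
def w2p(d,p):
    q=d["T"][:3,:3].T@(np.array(p)-d["T"][:3,3]);return d["fx"]*q[0]/q[2]+d["cx"],d["fy"]*q[1]/q[2]+d["cy"]
E
python3 - <<'E'
from h import *
d=get_image("top")
for n,u,v,z in[("lid",265.3,205,113),("post",258.4,238.4,143),("ringL",160+391/5,165+200/5,113),("ringR",160+661/5,205,113),("ringT",160+530/5,165+65/5,113),("ringB",160+526/5,165+336/5,113),("e1",160+608/5,165+117/5,113),("hub",160+521/5,165+197/5,140)]:print(n,p2w(d,u,v,z).round(1))
g=d["pixels"][165:260,200:320].astype(float).mean(2);g=np.clip((g-25)*6,0,255).astype('uint8')
d2=get_image("scene");g2=d2["pixels"][150:205,230:300].astype(float).mean(2);g2=np.clip((g2-20)*6,0,255).astype('uint8')
cv2.imwrite("pics/e.png",np.hstack([cv2.resize(g,(480,380)),cv2.resize(g2,(320,380*1))]))
E
```

```text
lid [515.8 176.7 113. ]
post [416.6 195.  143. ]
ringL [518.1 258.  113. ]
ringR [513.5  96.1 113. ]
ringT [597.1 173.  113. ]
ringB [434.5 178.6 113. ]
e1 [564.3 126.8 113. ]
hub [515.7 176.5 140. ]
```

View pics/e.png

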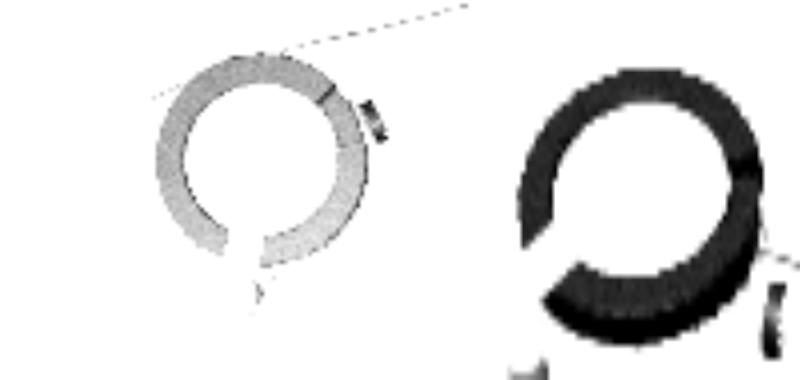

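Request:
step_arm:
  deltas:
    - [[-0.786, -0.539, 0], [0, 0, 0.772], -1]
    - [[-0.786, -0.539, 0], [0, 0, 0.772], -1]
    - [[-0.786, -0.539, 0], [0, 0, 0.772], -1]
    - [[-0.786, -0.539, 0], [0, 0, 0.772], -1]
    - [[-0.786, -0.539, 0], [0, 0, 0.772], -1]
    - [[-0.786, -0.539, 0], [0, 0, 0.772], -1]
    - [[-0.786, -0.539, 0], [0, 0, 0.772], -1]
    - [[-0.786, -0.539, 0], [0, 0, 0.772], -1]
    - [[-0.786, -0.539, 0], [0, 0, 0.772], -1]
    - [[-0.786, -0.539, 0], [0, 0, 0.772], -1]
    - [[-0.786, -0.539, 0], [0, 0, 0.772], -1]
    - [[-0.786, -0.539, 0], [0, 0, 0.772], -1]

```text
t: 1.2
ee_pos: [388.3, 345.5, 222.6]
orientation: [-2.175, -2.267, 0.0]
ft_force: [0.7, 0.6, -0.6]
width: 11.2
grasp_force: 0.0
```

```bash
cat >> h.py <<'E'
from scipy.spatial.transform import Rotation as R
def delta(p,yaw_y):  # yaw_y: world angle of tool y (deg), tool down
    o=get_obs();A=R.from_rotvec(o["orientation"]);a=np.radians(yaw_y)
    y=np.array([np.cos(a),np.sin(a),0]);z=np.array([0,0,-1.]);B=R.from_matrix(np.c_[np.cross(y,z),y,z])
    return (A.inv().apply(np.array(p)-o["ee_pos"])/300).round(3),((A.inv()*B).as_rotvec()/1.5).round(3)
E
python3 - <<'E'
from h import *
L=np.array([516,177.]);a=np.radians(-64);p=L+76*np.array([np.cos(a),np.sin(a)])
print(p,delta([*p,135],-64)); print(get_obs()["qpos"])
E
```

```text
[549.31620716 108.69165248] (array([-0.811,  0.504,  0.292]), array([-0.   ,  0.   ,  0.772]))
[7.04223423e-01 2.69156655e-01 1.86087921e+00 1.67469742e-05
 1.01168008e+00 6.62837035e-01]
```

Request:
step_arm:
  deltas:
    - [[-0.811, 0.504, 0], [0, 0, 0.772], -1]
    - [[-0.811, 0.504, 0], [0, 0, 0.772], -1]
    - [[-0.811, 0.504, 0], [0, 0, 0.772], -1]
    - [[-0.811, 0.504, 0], [0, 0, 0.772], -1]
    - [[-0.811, 0.504, 0], [0, 0, 0.772], -1]
    - [[-0.811, 0.504, 0], [0, 0, 0.772], -1]
    - [[-0.811, 0.504, 0], [0, 0, 0.772], -1]
    - [[-0.811, 0.504, 0], [0, 0, 0.772], -1]
    - [[-0.811, 0.504, 0.1], [0, 0, 0.772], -1]
    - [[-0.811, 0.504, 0.2], [0, 0, 0.772], -1]
    - [[-0.811, 0.504, 0.3], [0, 0, 0.772], -1]
    - [[-0.811, 0.504, 0.3], [0, 0, 0.772], -1]
    - [[-0.811, 0.504, 0.3], [0, 0, 0.772], -1]

```text
t: 2.28
ee_pos: [548.0, 108.6, 131.6]
orientation: [-3.061, -0.708, 0.006]
ft_force: [0.4, -0.5, 0.2]
width: 0.6
grasp_force: 0.0
```

```bash
python3 - <<'E'
from h import *
d=get_image("top");cv2.imwrite("pics/n1.png",cv2.resize(cv2.convertScaleAbs(cv2.cvtColor(d["pixels"][160:250,210:330],cv2.COLOR_RGB2BGR),alpha=1.8),None,fx=6,fy=6,interpolation=2))
print(get_obs()["ft_force"],get_obs()["ee_pos"],w2p(d,[549.3,108.7,113]))
E
```

```text
[ 0.92724236 -0.5596075   0.34269755] [549.3664243  108.83611057 133.1784827 ] (np.float64(287.73465786290444), np.float64(193.20429473246458))
```

View pics/n1.png

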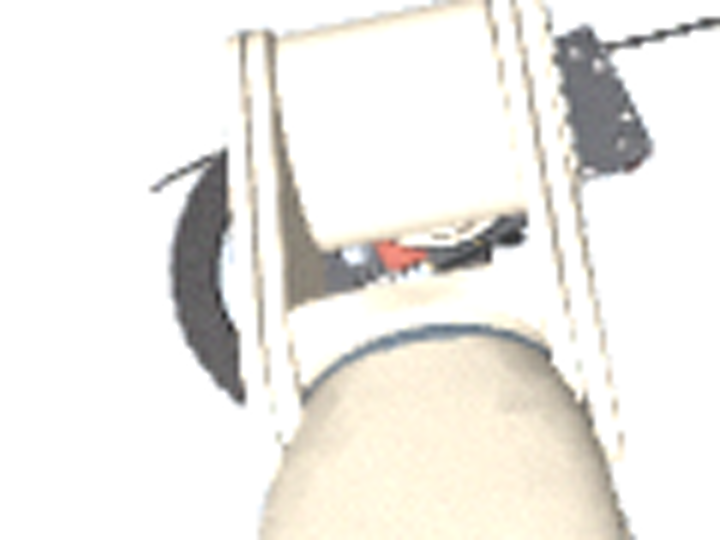

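The arm hides the ring from above, so I go by touch: down 24 mm to about z 109.

Request:
step_arm:
  deltas:
    - [[0, 0, 0.04], [0, 0, 0], -1]
    - [[0, 0, 0.05], [0, 0, 0], -1]
    - [[0, 0, 0.06], [0, 0, 0], -1]
    - [[0, 0, 0.065], [0, 0, 0], -1]
    - [[0, 0, 0.07], [0, 0, 0], -1]
    - [[0, 0, 0.075], [0, 0, 0], -1]
    - [[0, 0, 0.08], [0, 0, 0], -1]
    - [[0, 0, 0.08], [0, 0, 0], -1]

```text
t: 3.0
ee_pos: [549.1, 108.5, 108.6]
orientation: [-3.061, -0.705, 0.0]
ft_force: [-0.1, -0.2, -0.7]
width: 0.5
grasp_force: 0.0
```

Request:
step_arm:
  deltas:
    - [[0, 0, 0.01], [0, 0, 0], -1]
    - [[0, 0, 0.015], [0, 0, 0], -1]
    - [[0, 0, 0.02], [0, 0, 0], -1]
    - [[0, 0, 0.025], [0, 0, 0], -1]
    - [[0, 0, 0.03], [0, 0, 0], -1]
    - [[0, 0, 0.033], [0, 0, 0], -1]
    - [[0, 0, 0.033], [0, 0, 0], -1]

```text
t: 3.58
ee_pos: [549.8, 108.7, 99.5]
orientation: [3.061, 0.705, 0.002]
ft_force: [-1.9, 0.3, 9.1]
width: 0.2
grasp_force: 4.8
```

Request:
step_arm:
  deltas:
    - [[0, 0, 0.005], [0, 0, 0], -1]
    - [[0, 0, 0.01], [0, 0, 0], -1]
    - [[0, 0, 0.01], [0, 0, 0], -1]
    - [[0, 0, 0.01], [0, 0, 0], -1]

```text
t: 3.92
ee_pos: [549.9, 108.7, 96.7]
orientation: [3.061, 0.705, 0.003]
ft_force: [-1.7, -0.6, 10.7]
width: 0.4
grasp_force: 5.3
```

Key is down and the lid presses up on it. Now I let it rise slowly with the finger, then clear.

Request:
step_arm:
  deltas:
    - [[0, 0, -0.01], [0, 0, 0], -1]
    - [[0, 0, -0.02], [0, 0, 0], -1]
    - [[0, 0, -0.03], [0, 0, 0], -1]
    - [[0, 0, -0.04], [0, 0, 0], -1]
    - [[0, 0, -0.05], [0, 0, 0], -1]
    - [[0, 0, -0.06], [0, 0, 0], -1]
    - [[0, 0, -0.06], [0, 0, 0], -1]

```text
t: 4.5
ee_pos: [549.5, 108.7, 114.4]
orientation: [-3.061, -0.705, -0.001]
ft_force: [-0.9, 1.2, 3.2]
width: 0.4
grasp_force: 1.8
```

```bash
python3 - <<'E'
from h import *
print(delta([497,74,160],-100),delta([497,74,110],-100))
E
```

```text
(array([-0.208,  0.028, -0.152]), array([-0.   , -0.001,  0.418])) (array([-0.208,  0.028,  0.014]), array([-0.   , -0.001,  0.418]))
```

Request:
step_arm:
  deltas:
    - [[0, 0, -0.05], [0, 0, 0], -1]
    - [[0, 0, -0.1], [0, 0, 0], -1]
    - [[0, 0, -0.15], [0, 0, 0], -1]
    - [[0, 0, -0.15], [0, 0, 0], -1]
    - [[-0.208, 0.028, -0.15], [0, 0, 0.418], -1]
    - [[-0.208, 0.028, -0.15], [0, 0, 0.418], -1]
    - [[-0.208, 0.028, -0.15], [0, 0, 0.418], -1]
    - [[-0.208, 0.028, -0.15], [0, 0, 0.418], -1]
    - [[-0.208, 0.028, -0.15], [0, 0, 0.418], -1]
    - [[-0.208, 0.028, -0.15], [0, 0, 0.418], -1]
    - [[-0.208, 0.028, -0.15], [0, 0, 0.418], -1]
    - [[-0.208, 0.028, -0.1], [0, 0, 0.418], -1]
    - [[-0.208, 0.028, -0.05], [0, 0, 0.418], -1]
    - [[-0.208, 0.028, 0.015], [0, 0, 0.418], -1]
    - [[-0.208, 0.028, 0.015], [0, 0, 0.418], -1]
    - [[-0.208, 0.028, 0.015], [0, 0, 0.418], -1]

```text
t: 5.83
ee_pos: [495.7, 73.6, 108.3]
orientation: [3.129, -0.269, -0.005]
ft_force: [0.4, -0.4, -0.4]
width: 0.4
grasp_force: 0.0
```

```bash
cat >> h.py <<'E'
def arc(s0,s1,n,R0=93):
    post=np.array([416,195.])
    for s in np.linspace(s0,s1,n):
        f=np.radians(-10.4+s);u=np.array([np.cos(f),np.sin(f)]);v=np.array([np.sin(f),-np.cos(f)])
        p=post+102*u+R0*v;a,b=delta([*p,110],-100.4+s);print(round(s,1),p.round(),a,b[2])
E
python3 - <<'E'
from h import *
print(get_obs()["ft_force"],get_obs()["ee_pos"])
arc(0,32,9)
d=get_image("scene");cv2.imwrite("pics/n2.png",cv2.resize(cv2.cvtColor(d["pixels"][70:250,160:360],cv2.COLOR_RGB2BGR),None,fx=3,fy=3,interpolation=2))
E
```

```text
[ 0.40547685 -0.40558759 -0.44261786] [495.729516    73.58933979 108.33206158]
0.0 [500.  85.] [ 0.006 -0.04  -0.006] 0.007
4.0 [507.  91.] [ 0.027 -0.064 -0.006] -0.04
8.0 [514.  98.] [ 0.046 -0.09  -0.006] -0.086
12.0 [521. 105.] [ 0.064 -0.117 -0.006] -0.133
16.0 [527. 112.] [ 0.079 -0.145 -0.006] -0.18
20.0 [532. 120.] [ 0.093 -0.174 -0.006] -0.226
24.0 [537. 129.] [ 0.104 -0.204 -0.006] -0.273
28.0 [541. 137.] [ 0.114 -0.235 -0.006] -0.319
32.0 [545. 146.] [ 0.121 -0.266 -0.006] -0.366
```

View pics/n2.png

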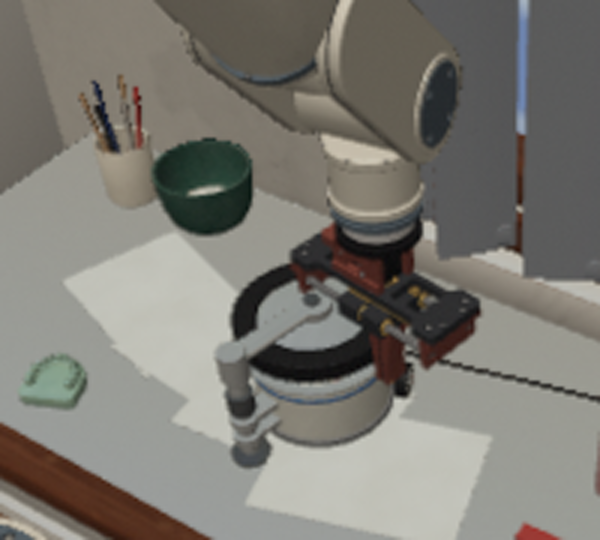

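The lid stands raised with the fingers beside its right edge (around 390,360 in the crop). Pushing starts.

Request:
step_arm:
  deltas:
    - [[0.003, -0.02, -0.005], [0, 0, 0], -1]
    - [[0.006, -0.04, -0.005], [0, 0, 0], -1]
    - [[0.017, -0.052, -0.005], [0, 0, -0.02], -1]
    - [[0.027, -0.064, -0.005], [0, 0, -0.04], -1]
    - [[0.037, -0.077, -0.005], [0, 0, -0.063], -1]
    - [[0.046, -0.09, -0.005], [0, 0, -0.086], -1]
    - [[0.055, -0.104, -0.005], [0, 0, -0.11], -1]
    - [[0.064, -0.117, -0.005], [0, 0, -0.133], -1]
    - [[0.072, -0.131, -0.005], [0, 0, -0.156], -1]
    - [[0.079, -0.145, -0.005], [0, 0, -0.18], -1]
    - [[0.086, -0.16, -0.005], [0, 0, -0.203], -1]
    - [[0.093, -0.174, -0.005], [0, 0, -0.226], -1]
    - [[0.099, -0.189, -0.005], [0, 0, -0.25], -1]
    - [[0.104, -0.204, -0.005], [0, 0, -0.273], -1]
    - [[0.109, -0.22, -0.005], [0, 0, -0.296], -1]
    - [[0.114, -0.235, -0.005], [0, 0, -0.319], -1]
    - [[0.118, -0.25, -0.005], [0, 0, -0.342], -1]
    - [[0.121, -0.266, -0.005], [0, 0, -0.366], -1]

```text
t: 7.38
ee_pos: [548.0, 146.7, 112.0]
orientation: [3.085, 0.589, 0.006]
ft_force: [2.9, -3.1, -1.3]
width: 0.2
grasp_force: 1.7
```

```bash
python3 - <<'E'
from h import *
print(get_obs()["ft_force"],get_obs()["ee_pos"])
arc(32,68,10)
E
```

```text
[ 2.88318568 -3.09060293 -1.32028558] [548.0425491  146.65548355 112.04665963]
32.0 [545. 146.] [-0.01  -0.002  0.007] 0.0
36.0 [548. 155.] [ 0.011 -0.026  0.007] -0.046
40.0 [551. 165.] [ 0.03  -0.052  0.007] -0.093
44.0 [552. 174.] [ 0.047 -0.079  0.007] -0.139
48.0 [554. 184.] [ 0.062 -0.108  0.007] -0.186
52.0 [554. 193.] [ 0.076 -0.137  0.007] -0.232
56.0 [554. 203.] [ 0.087 -0.167  0.007] -0.279
60.0 [553. 212.] [ 0.096 -0.198  0.007] -0.325
64.0 [551. 222.] [ 0.103 -0.229  0.007] -0.372
68.0 [549. 231.] [ 0.107 -0.261  0.007] -0.419
```

Request:
step_arm:
  deltas:
    - [[0.0, -0.013, 0.003], [0, 0, -0.023], -1]
    - [[0.011, -0.026, 0.005], [0, 0, -0.046], -1]
    - [[0.02, -0.039, 0.005], [0, 0, -0.07], -1]
    - [[0.03, -0.052, 0.005], [0, 0, -0.093], -1]
    - [[0.039, -0.065, 0.005], [0, 0, -0.116], -1]
    - [[0.047, -0.079, 0.005], [0, 0, -0.139], -1]
    - [[0.055, -0.093, 0.005], [0, 0, -0.162], -1]
    - [[0.062, -0.108, 0.005], [0, 0, -0.186], -1]
    - [[0.069, -0.122, 0.005], [0, 0, -0.21], -1]
    - [[0.076, -0.137, 0.005], [0, 0, -0.232], -1]
    - [[0.082, -0.152, 0.005], [0, 0, -0.256], -1]
    - [[0.087, -0.167, 0.005], [0, 0, -0.279], -1]
    - [[0.092, -0.182, 0.005], [0, 0, -0.302], -1]
    - [[0.096, -0.198, 0.005], [0, 0, -0.325], -1]
    - [[0.1, -0.214, 0.005], [0, 0, -0.35], -1]
    - [[0.103, -0.229, 0.005], [0, 0, -0.372], -1]
    - [[0.105, -0.245, 0.005], [0, 0, -0.396], -1]
    - [[0.107, -0.261, 0.005], [0, 0, -0.419], -1]

```text
t: 8.88
ee_pos: [551.3, 232.6, 111.5]
orientation: [2.751, 1.514, 0.014]
ft_force: [8.2, 1.8, 0.3]
width: 0.6
grasp_force: 3.2
```

```bash
python3 - <<'E'
from h import *
print(get_obs()["ft_force"],get_obs()["ee_pos"])
arc(68,104,10)
d=get_image("scene");cv2.imwrite("pics/n3.png",cv2.resize(cv2.cvtColor(d["pixels"][70:250,140:340],cv2.COLOR_RGB2BGR),None,fx=3,fy=3,interpolation=2))
E
```

```text
[8.16725271 1.81476423 0.29265068] [551.33238116 232.56061226 111.47663266]
68.0 [549. 231.] [-0.007 -0.004  0.005] 0.0
72.0 [546. 240.] [ 0.013 -0.028  0.005] -0.046
76.0 [543. 249.] [ 0.032 -0.054  0.005] -0.093
80.0 [539. 258.] [ 0.05  -0.081  0.005] -0.139
84.0 [534. 267.] [ 0.065 -0.11   0.005] -0.186
88.0 [529. 275.] [ 0.078 -0.139  0.005] -0.232
92.0 [523. 282.] [ 0.089 -0.169  0.005] -0.279
96.0 [517. 290.] [ 0.098 -0.2    0.004] -0.325
100.0 [510. 296.] [ 0.105 -0.231  0.004] -0.372
104.0 [502. 303.] [ 0.11  -0.263  0.004] -0.418
```

View pics/n3.png

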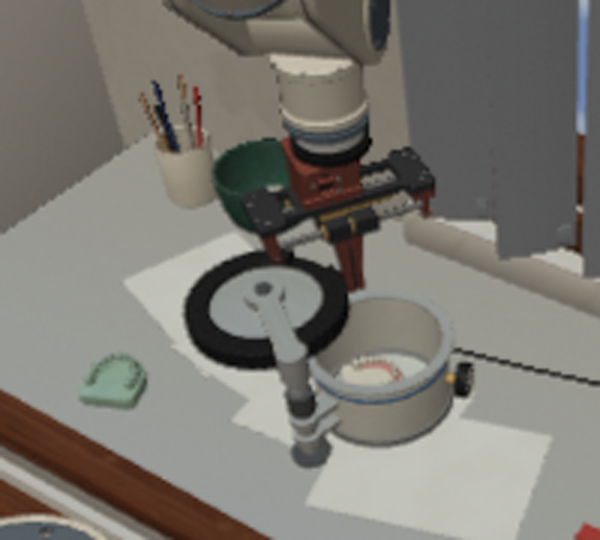

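The lid is about two-thirds round and the denture lies undisturbed in the pot. Continue.

Request:
step_arm:
  deltas:
    - [[0.004, -0.014, 0.003], [0, 0, -0.023], -1]
    - [[0.013, -0.028, 0.003], [0, 0, -0.046], -1]
    - [[0.023, -0.041, 0.003], [0, 0, -0.07], -1]
    - [[0.032, -0.054, 0.003], [0, 0, -0.093], -1]
    - [[0.041, -0.067, 0.003], [0, 0, -0.116], -1]
    - [[0.05, -0.081, 0.003], [0, 0, -0.139], -1]
    - [[0.058, -0.095, 0.003], [0, 0, -0.162], -1]
    - [[0.065, -0.11, 0.003], [0, 0, -0.186], -1]
    - [[0.072, -0.124, 0.003], [0, 0, -0.21], -1]
    - [[0.078, -0.139, 0.003], [0, 0, -0.232], -1]
    - [[0.084, -0.154, 0.003], [0, 0, -0.256], -1]
    - [[0.089, -0.169, 0.003], [0, 0, -0.279], -1]
    - [[0.094, -0.184, 0.003], [0, 0, -0.302], -1]
    - [[0.098, -0.2, 0.003], [0, 0, -0.325], -1]
    - [[0.101, -0.211, 0.003], [0, 0, -0.345], -1]

```text
t: 10.18
ee_pos: [513.1, 292.9, 110.5]
orientation: [2.272, 2.167, 0.012]
ft_force: [4.5, 2.9, 1.0]
width: 0.3
grasp_force: 2.2
```

```bash
python3 - <<'E'
from h import *
print(get_obs()["ft_force"],get_obs()["ee_pos"],get_obs()["qpos"])
arc(96,108,7)
E
```

```text
[4.51165738 2.94653015 1.01800453] [513.14623036 292.89055995 110.52282187] [4.98346986e-01 5.18302738e-01 1.78336568e+00 4.22586876e-04
 8.32028721e-01 5.45625603e-01]
96.0 [517. 290.] [-0.011  0.012  0.002] 0.019
98.0 [513. 293.] [0.    0.    0.002] -0.004
100.0 [510. 296.] [ 0.011 -0.012  0.002] -0.027
102.0 [506. 300.] [ 0.021 -0.024  0.002] -0.05
104.0 [502. 303.] [ 0.031 -0.037  0.002] -0.074
106.0 [499. 306.] [ 0.04  -0.05   0.002] -0.097
108.0 [495. 308.] [ 0.049 -0.064  0.002] -0.12
```

Request:
step_arm:
  deltas:
    - [[0.003, -0.003, 0], [0, 0, -0.007], -1]
    - [[0.006, -0.006, 0], [0, 0, -0.014], -1]
    - [[0.011, -0.012, 0], [0, 0, -0.027], -1]
    - [[0.011, -0.012, 0], [0, 0, -0.027], -1]

```text
t: 10.52
ee_pos: [509.2, 294.4, 109.7]
orientation: [2.228, 2.211, 0.007]
ft_force: [7.9, -0.6, 2.8]
width: 0.4
grasp_force: 3.9
```

Request:
step_arm:
  deltas:
    - [[0.003, -0.004, 0], [0, 0, -0.007], -1]
    - [[0.006, -0.008, 0], [0, 0, -0.014], -1]
    - [[0.01, -0.012, 0], [0, 0, -0.023], -1]
    - [[0.01, -0.012, 0], [0, 0, -0.023], -1]

```text
t: 10.85
ee_pos: [508.4, 295.6, 109.9]
orientation: [2.185, 2.247, 0.01]
ft_force: [18.5, -10.6, -1.5]
width: 0.3
grasp_force: 9.1
```

Force jumps with hardly any motion, so this is the stop. Backing off and up.

Request:
step_arm:
  deltas:
    - [[0, 0.03, 0], [0, 0, 0], -1]
    - [[0, 0.08, 0], [0, 0, 0], -1]
    - [[0, 0.1, -0.05], [0, 0, 0], -1]
    - [[0, 0.1, -0.15], [0, 0, 0], -1]
    - [[0, 0.1, -0.28], [0, 0, 0], -1]
    - [[0, 0.1, -0.4], [0, 0, 0], -1]
    - [[0, 0.1, -0.5], [0, 0, 0], -1]
    - [[0, 0.1, -0.5], [0, 0, 0], -1]
    - [[0, 0.1, -0.5], [0, 0, 0], -1]

```text
t: 11.6
ee_pos: [533.5, 297.5, 260.1]
orientation: [2.193, 2.249, 0.003]
ft_force: [-0.7, -0.4, 0.4]
width: 0.2
grasp_force: 0.0
```

```bash
python3 - <<'E'
from h import *
print(get_obs()["ft_force"],get_obs()["ee_pos"])
d=get_image("scene");t=get_image("top")
c=lambda a:cv2.cvtColor(a,cv2.COLOR_RGB2BGR)
cv2.imwrite("pics/n4.png",np.hstack([cv2.resize(c(d["pixels"][110:240,150:290]),(400,371)),cv2.resize(c(t["pixels"][150:280,170:310]),(400,371))]))
E
```

```text
[-0.70420572 -0.37563137  0.41949417] [533.52580185 297.54415439 260.07718619]
```

View pics/n4.png

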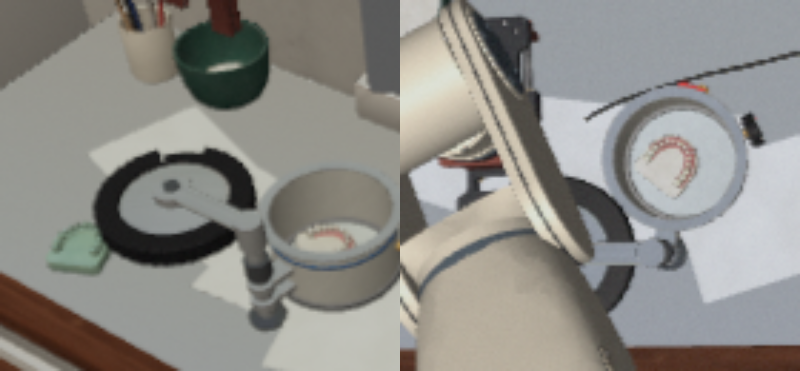

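```bash
python3 - <<'E'
from h import *
d=get_image("scene")
h=p2w(d,150+172/2.857,110+186/2.857,143);p=p2w(d,150+248/2.857,110+219/2.857,143);print(h,p,np.degrees(np.arctan2(*(h-p)[1::-1]))+10.4, np.degrees(np.arctan2(h[1]-195,h[0]-416))+10.4)
E
```

```text
[414.88421852 295.98028643 143.        ] [416.72931381 198.48543649 143.        ] 101.48419628621147 101.03306383931987
```

The swing measures about 101°, and the stop is at 100.3°, so the lid is fully open. Handing in.

```bash
python3 -c "
from workcell import *
print(close_job())"
```

```text
the job is handed in; nothing more can be done
None
```

The lid is unlatched and swung round to its stop, so the pot stands open. The denture and the plaster model look undisturbed in the last pictures, the arm never went near the things to the right of the pot, and the job is handed in. I spotted the notch in the camera pictures and confirmed it with one touch instead of feeling along the whole ring.

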